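Clear the jewellery counter into its trays

TASK

Put away what the last customer left on the near part of the counter: the two tall bracelets go in the round recesses of the bracelet tray, one in each, and the two closed ring boxes in the square bays of the box tray, one in each and square with its walls. Lay the pen lengthwise in one groove of the ribbed pen rest, about centred, so that it lies still. Bracelets and boxes must sit flat on the floor of their bays, the right way up, near the middle.

Things in the scene. Friction and masses are not known exactly. Their poses are not given: they have to be found in the camera images.
- bracelet_a: tall bracelet of upright pale shell sticks, a stiff ring 59 mm across and 40 mm high (its solid part 38 mm), open in the middle, standing on the counter; origin at the centre of its underside, z up. Grasp it across its full diameter. The same kind as bracelet_b: either may go in either round recess.
- bracelet_b: the other tall pale shell-stick bracelet, 59 mm across and 38 mm high (its solid part 36 mm); origin at the centre of its underside, z up.
- ring_box_a: closed square ring box (dark red), 52 mm by 52 mm, 45 mm high, with a brass stud 3 mm proud on its -x face; the lid does not open; origin at the centre of its underside, x and y square with its sides, z up. The same kind as ring_box_b: either may go in either square bay, any of its four ways round.
- ring_box_b: the other closed ring box (dark blue), the same size and axes as ring_box_a.
- pen: white round ballpoint pen lying on the counter, 145 mm long, 9 mm high, 11 mm wide over its clip; origin at the middle of its length on its underside, y along the pen (at the start z is up). It can roll. Black display stands up to 0.30 m high lean to the left and right of the work, one of them beside the arm's start: cross over them high.
- bracelet_tray: fixed dark wooden board 88 x 180 mm with two round rims side by side along its y axis, the recesses: centres at y = -45 and +45 mm, x = 0, each 76 mm across inside, floor 5 mm and rim top 16 mm above the underside. Origin: centre of underside, y along the long side
- box_tray: fixed dark wooden tray 88 x 180 mm, straight walls 5 mm thick and one cross wall: two bays along its y axis, centres at y = -45 and +45 mm, x = 0, each 78 mm (x) by 82 mm (y) inside, floor 5 mm and wall top 16 mm above the underside. Origin: centre of underside, y along the long side. Same outside as the bracelet tray; they may stand in either place
- pen_rest: fixed pen rest, plate 72 x 110 x 4 mm, with a 20 mm wide cross bar at y = -42 and +42 mm, bar tops 20 mm above the underside, open between them (64 mm, room for fingers beside the pen). On each bar short metal ribs along y at x = -27, -9, 9, 27 mm, tops at 24 mm: three grooves at x = -18, 0, 18 mm. The pen lies along y, underside at 20 mm. Origin: centre of underside

How it is judged:
By the outcome, as a careful person would: the job done as asked, in the order asked, and still so for the second after the job is handed in, with the robot touching nothing.
It also fails if it takes over 120 s, if anything falls off the work surface, if the arm or the gripper's body presses on something with over 40 N, if the wrist force passes 120 N, or if a joint passes its speed limit or range.

ROBOT

A 7-joint arm with a two-finger parallel gripper is mounted at the origin on a cart in front of the work surface, level with it; the furniture and walls round the work are solid. World frame = base frame: x ahead of the robot, y to its left, z up, the work surface at z = 0. Lengths are in m, angles in rad, forces in N, time in s.
With the tool pointing down it reaches from about 0.35 to 0.9 m from the base axis. Payload 8.1 kg.
Tool frame: the origin (TCP) lies on the mounting face of the last link; the fingertips stand 173 mm ahead of it and the grasp point (between the pads) lies r.grip_depth ahead of it (r.grip_depth is the distance from the TCP to the grasp point, in m); z points along the fingers, y is the line along which they close (so a half turn about z gives the same grasp; the last joint's range is limited). The gripper opens to 85 mm and grips with 20 to 120 N. Pads are 22 mm wide; open, the fingers measure 114 mm over their backs; the gripper's body (76 mm by 85 mm) begins 54 mm behind the grasp point. The pads swing forward as they close: fully open they stand 13 mm farther back than shut.
Start: joints at [-1.291, 0.434, 0.025, 1.573, -0.012, 1.134, -0.075], TCP at [0.233, 0.58, 0.405] pointing down, gripper open.
Joint ranges: [-2.62, 2.62], [-0.44, 2.09], [-1.27, 1.32], [0.08, 2.57], [-1.32, 4.46], [0.12, 2], [-2.74, 2.74]. Speed limits (rad/s): [2.22, 2.22, 3.01, 3.01, 3.14, 3.14, 3.14].

INTERFACE

Orientations are given as a unit quaternion [x, y, z, w].
In Python, from workcell import r gives the robot as it stands.
- The arm moves only by the shell command python3 -m crank 'ROWS' [FORCE]. ROWS is JSON, a list of rows, each a list of 5 numbers: the shift along the tool's x, y, z in mm, then the turn about the tool's z in rad, then the finger opening in mm, from 0 to 85.4. In form: [[dx, dy, dz, roll, grip], ...]. A call has 1 to 20 rows; each row shifts and turns the commanded pose from where the row before left it, along the tool's axes as they then stand; what a row does not reach is not made up. A row lasts 1/12 s, in which the tool goes at most 41.7 mm and 7.16 degrees, less where a joint would pass 70% of its speed; a pose out of reach is approached as far as the arm can. A call is refused whole if a number of a shift passes 41.7 or a number of a turn 0.125, either way. A call with a gripper value outside its range is refused whole. The fingers move at their own pace and stop on an object; FORCE is the grip in N (left out, the last holds). Time passes only in rows, so rows that do not move let the fingers close. It gives the time, the measured TCP pose, the force, the opening and the grip force at its end, in the units of the state.
- r.read_state(): the state, without advancing time (a new reading comes with each control period).
- r.capture(name): name is "scene" or "top" or "wrist"; returns a dict with "image" (384x512x3 uint8, red, green, blue), "fx", "fy", "cx", "cy" (pixels), "origin" and "orientation" of the camera in the world. Camera axes: x right, y up, looking along -z (the intrinsics and any distortion apply to the point x, -y, -z); pixel columns grow to the right and rows downward; lengths in m; the calibration is good to about 2 mm. A picture is of the moment at which its call begins. There is no depth.
- r.job_done(): hands the job in; it is judged then, once.
The state is a dict: "clock": time; "joint_positions": joint angles; "dq": joint speeds; "tau": joint torques, N m; "tcp_pos": TCP position; "eef_rot": TCP orientation; "contact_force": force on the tool from outside, world axes, zero at the start; "ft_torque": the same for the moment, N m; "grip_width": finger opening in m; "finger_force": force on a finger pad.
Only numpy, scipy, OpenCV 4.12 (cv2) and the standard library are available. Lean on these libraries where they do the work, as an engineer would, in place of code of your own. Each camera call takes 0.05 s, during which the arm holds its last target. There are 200 camera calls.

## Working session

There is one attempt and no reset: what is moved stays moved. The work goes in short steps, Python scripts to look and compute and a shell command to move; the robot and the scene stay as the last step left them, time stands still between calls to the robot, and variables do not carry over. Pictures are saved under pics/ and viewed, at most 19 in all, crops included, and the job is handed in when it is done.

```bash
ls; mkdir -p pics
cat > h.py <<'E'
import numpy as np,cv2
from scipy.spatial.transform import Rotation as R
from workcell import r
def cap(n,f):
    c=r.capture(n); cv2.imwrite('pics/'+f,c['image'][:,:,::-1]); np.save('pics/'+f+'.npy',{k:v for k,v in c.items()},allow_pickle=True); return c
def load(f): return np.load('pics/'+f+'.npy',allow_pickle=True).item()
def pt(c,u,v,z):
    d=R.from_quat(c['orientation']).apply([(u-c['cx'])/c['fx'],-(v-c['cy'])/c['fy'],-1])
    o=np.array(c['origin']); return o+d*(z-o[2])/d[2]
def px(c,p):
    q=R.from_quat(c['orientation']).inv().apply(np.array(p)-c['origin'])
    return np.array([c['cx']+c['fx']*q[0]/-q[2], c['cy']-c['fy']*q[1]/-q[2]])
E
python3 - <<'E'
from h import *
for n in('top','scene'):
    c=cap(n,n+'0.png'); print({k:v for k,v in c.items() if k!='image'})
    cv2.imwrite('pics/'+n+'0b.png',cv2.resize(c['image'][:,:,::-1],(800,600),interpolation=cv2.INTER_CUBIC))
print(r.read_state(), r.grip_depth)
E
```

```text
pics
{'fx': 472.5652349116685, 'fy': 472.5652349116685, 'cx': 256.11912453525014, 'cy': 194.0002338425418, 'origin': array([0.35032211, 0.03940301, 1.18887322]), 'orientation': array([-0.07576719,  0.05395313,  0.71284186, -0.69512939])}
{'fx': 438.0397141461864, 'fy': 438.0397141461864, 'cx': 246.40901715197757, 'cy': 193.53228600490436, 'origin': array([-0.03183825,  0.38730706,  0.55244218]), 'orientation': array([-0.22366997,  0.38930773,  0.7632025 , -0.4646861 ])}
{'clock': 0.1, 'joint_positions': array([-1.29058864,  0.43512283,  0.02501087,  1.57399237, -0.01161323,
        1.13398304, -0.07512319]), 'dq': array([ 2.00046947e-03, -1.50392488e-03,  2.40018907e-03, -1.39275938e-03,
        8.87370437e-05, -4.53941735e-04,  9.75537947e-04]), 'tau': array([ 3.68941561e-03, -6.71749091e+01,  1.02837201e+00, -3.16903424e+01,
        1.58393785e-02,  7.17595467e-03, -1.67844712e-05]), 'tcp_pos': array([0.23342129, 0.5795564 , 0.40402896]), 'eef_rot': array([ 1.90301979e-01,  9.81725366e-01, -6.76884434e-04, -6.61951638e-05]), 'contact_force': array([0.06632549, 0.00982246, 0.10113643]), 'ft_torque': array([-0.02866524, -0.06991568, -0.01434976]), 'finger_force': 0.0, 'grip_width': 0.0852491201012778} 0.1547
```

View pics/top0b.png

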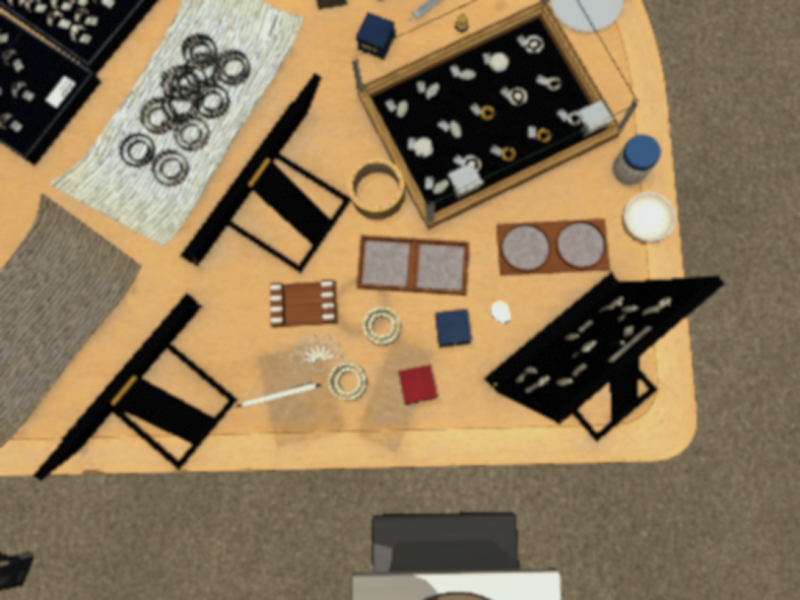

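View pics/scene0b.png

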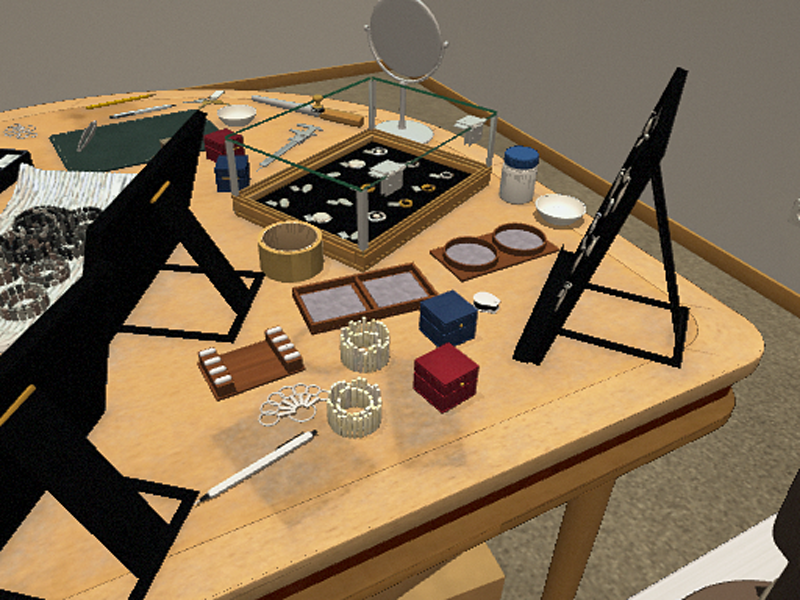

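Run:
```python
from h import *
c=load('top0.png'); im=c['image'][130:275,150:405,::-1]
b=cv2.resize(im,None,fx=3.1,fy=3.1,interpolation=cv2.INTER_CUBIC)
for u in range(160,405,20): cv2.putText(b,str(u),(int((u-150)*3.1)-8,8),0,.3,(0,0,0)); cv2.line(b,(int((u-150+.5)*3.1),10),(int((u-150+.5)*3.1),14),(0,0,0))
for v in range(140,275,20): cv2.putText(b,str(v),(0,int((v-130+.5)*3.1)+3),0,.3,(0,0,255))
cv2.imwrite('pics/topcrop.png',b)
f=1/1.5625
for n,u,v,z in [('red top',418,384,.045),('blue top',453,327,.045),('brA',348,382,.04),('brB',381,326,.04),('pen l',238,405,.005),('pen r',320,385,.005),('boxtray l',387,265,.005),('boxtray r',441,268,.005),('brt l',525,247,.005),('brt r',581,245,.005),('rest',303,304,.012),('rightstand',490,380,0),('base',455,600,0),('edge',400,465,0)]:
    print(n,pt(c,u*f,v*f,z).round(4))
```

```text
red top [0.4356 0.0478 0.045 ]
blue top [ 0.5231 -0.0093  0.045 ]
brA [0.4418 0.1566 0.04  ]
brB [0.5285 0.1037 0.04  ]
pen l [0.4122 0.3372 0.005 ]
pen r [0.4409 0.2053 0.005 ]
boxtray l [0.6353 0.094  0.005 ]
boxtray r [0.6276 0.0053 0.005 ]
brt l [ 0.6589 -0.1338  0.005 ]
brt r [ 0.6595 -0.2255  0.005 ]
rest [0.5725 0.2318 0.012 ]
rightstand [ 0.4425 -0.0673  0.    ]
base [0.1102 0.0005 0.    ]
edge [0.3126 0.0798 0.    ]
```

View pics/topcrop.png

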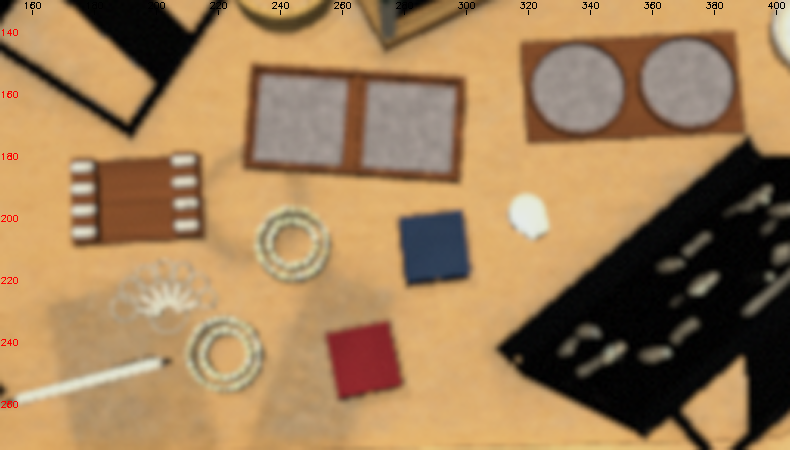

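```bash
cat >> h.py <<'E'
def goal(x,y,z,head):
    """grasp point goal (m), heading of tool y (deg); prints roll then shifts after roll"""
    s=r.read_state(); T=R.from_quat(s['eef_rot']); yv=T.apply([0,1,0])
    h=np.degrees(np.arctan2(yv[1],yv[0])); d=(h-head+90)%180-90
    T2=T*R.from_rotvec([0,0,np.radians(d)])
    D=np.array([x,y,z])-(s['tcp_pos']+T2.apply([0,0,r.grip_depth]))
    print('head %.1f roll %.3f rad (j7 %.2f) shift mm'%(h,np.radians(d),s['joint_positions'][6]),(T2.inv().apply(D)*1000).round(1),'tilt',T.apply([0,0,1]).round(3),'gp',(s['tcp_pos']+T.apply([0,0,r.grip_depth])).round(4), 'w %.4f F %.1f'%(s['grip_width'],s['finger_force']),s['contact_force'].round(1),'gd',r.grip_depth,'t',s['clock'])
E
python3 - <<'E'
from h import *
c=load('top0.png')
def P(l,z): return np.array([pt(c,150+u/3.1-.5,130+v/3.1-.5,z) for u,v in l])
def show(n,q):
    m=q.mean(0); e=[np.degrees(np.arctan2(*(q[(i+1)%4]-q[i])[1::-1])).round(1) for i in range(4)]
    print(n,m.round(4),[np.linalg.norm(q[(i+1)%4]-q[i]).round(4) for i in range(4)],e)
show('boxtray',P([(250,65),(466,77),(459,182),(243,169)],.016))
show('brtray',P([(521,41),(735,31),(746,132),(528,143)],.004))
show('rest',P([(72,158),(199,153),(204,238),(73,244)],.01))
show('restribs',P([(82,167),(184,161),(186,226),(84,232)],.024))
show('red',P([(327,334),(389,321),(402,385),(340,398)],.045))
show('blue',P([(399,217),(463,211),(470,276),(405,281)],.045))
print(P([(224,354),(292,244)],.039).round(4))
print(P([(15,401),(170,361)],.005).round(4), P([(577,87),(688,83)],.016).round(4))
goal(.46,.15,.2,0)
E
```

```text
boxtray [0.6327 0.0524 0.016 ] [np.float64(0.1791), np.float64(0.0885), np.float64(0.1768), np.float64(0.0883)] [np.float64(-95.1), np.float64(174.1), np.float64(84.8), np.float64(-4.4)]
brtray [ 0.6597 -0.1787  0.004 ] [np.float64(0.1779), np.float64(0.0865), np.float64(0.1789), np.float64(0.0875)] [np.float64(-89.0), np.float64(-178.2), np.float64(91.3), np.float64(1.2)]
rest [0.576  0.2328 0.01  ] [np.float64(0.1055), np.float64(0.0713), np.float64(0.1077), np.float64(0.0721)] [np.float64(-89.4), np.float64(-177.0), np.float64(91.1), np.float64(1.2)]
restribs [0.5748 0.2329 0.024 ] [np.float64(0.0837), np.float64(0.0538), np.float64(0.083), np.float64(0.0539)] [np.float64(-88.2), np.float64(-178.5), np.float64(91.8), np.float64(2.2)]
red [0.4365 0.0488 0.045 ] [np.float64(0.0495), np.float64(0.0507), np.float64(0.0491), np.float64(0.0507)] [np.float64(-79.6), np.float64(-170.2), np.float64(100.4), np.float64(10.2)]
blue [ 0.5241 -0.0084  0.045 ] [np.float64(0.0508), np.float64(0.052), np.float64(0.0511), np.float64(0.0512)] [np.float64(-86.2), np.float64(-176.2), np.float64(92.9), np.float64(3.5)]
[[0.4438 0.159  0.039 ]
 [0.5297 0.1041 0.039 ]]
[[0.4129 0.3322 0.005 ]
 [0.442  0.2064 0.005 ]] [[ 0.6574 -0.1314  0.016 ]
 [ 0.658  -0.2221  0.016 ]]
head 68.1 roll 1.188 rad (j7 -0.08) shift mm [-429.3  226.7   49.8] tilt [-0.    -0.001 -1.   ] gp [0.2334 0.5794 0.2493] w 0.0852 F 0.0 [0.1 0.  0.1] gd 0.1547 t 0.1
```

```bash
python3 -m crank '[[0,0,-35,-0.095,85],[0,0,-35,-0.095,85],[0,0,-35,-0.095,85],[0,0,-30,-0.095,85],[0,0,0,0,85],[0,0,0,0,85]]' 40; python3 -c "
from h import *
goal(.5297,.1041,.20,90)"
```

```text
clock: 0.6
tcp_pos: [0.2336, 0.5798, 0.5413]
eef_rot: [0.002, 1.0, 0.002, 0.0]
contact_force: [0.1, -0.0, -1.1]
grip_width: 0.085
finger_force: 0.0
head 89.8 roll -0.003 rad (j7 0.28) shift mm [-295.8 -476.8  185.4] tilt [ 0.001  0.003 -1.   ] gp [0.2337 0.5803 0.3866] w 0.0850 F 0.0 [ 0.1 -0.  -1.1] gd 0.1547 t 0.6
```

```bash
python3 -m crank '[[-18.5,-30,0,0,85],[-18.5,-30,0,0,85],[-18.5,-30,0,0,85],[-18.5,-30,0,0,85],[-18.5,-30,0,0,85],[-18.5,-30,0,0,85],[-18.5,-30,0,0,85],[-18.5,-30,0,0,85],[-18.5,-30,0,0,85],[-18.5,-30,0,0,85],[-18.5,-30,0,0,85],[-18.5,-30,0,0,85],[-18.5,-30,20,0,85],[-18.5,-30,20,0,85],[-18.5,-30,20,0,85],[-18.5,-27,30,0,85],[0,0,30,0,85],[0,0,30,0,85],[0,0,0,0,85],[0,0,0,0,85]]'; python3 -c "
from h import *
goal(.5297,.1041,.030,90)
c=cap('wrist','w1.png')
print({k:v for k,v in c.items() if k!='image'})
for p in [(.5297,.1041,.039),(.4438,.159,.039),(.4365,.0488,.045),(.5241,-.0084,.045)]: print(px(c,p))"
```

```text
clock: 2.27
tcp_pos: [0.5261, 0.1035, 0.3898]
eef_rot: [0.002, 1.0, -0.001, -0.003]
contact_force: [0.2, -0.5, 1.0]
grip_width: 0.085
finger_force: 0.0
head 89.8 roll -0.004 rad (j7 1.37) shift mm [ -5.5   1.2 205. ] tilt [-0.005 -0.002 -1.   ] gp [0.5253 0.1032 0.2351] w 0.0850 F 0.0 [ 0.2 -0.5  1. ] gd 0.1547 t 2.2667
{'fx': 294.13089980770667, 'fy': 294.13089980770667, 'cx': 257.8120930885381, 'cy': 189.27482437515363, 'origin': array([0.44319546, 0.10379814, 0.35978051]), 'orientation': array([-0.11352869, -0.11211092,  0.69686515,  0.6992291 ])}
[258.7687599  172.46873576]
[311.58398231  92.05961833]
[203.73280086  84.86407774]
[156.79966328 169.29697619]
```

View pics/w1.png

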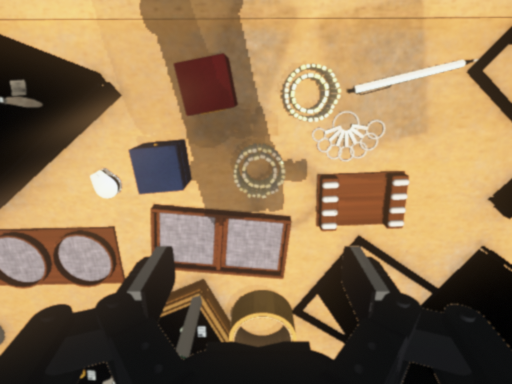

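The wrist view shows B at about (258,171) and A at (311,93), within 2 px of the predictions. I'm descending on B.

```bash
python3 -m crank '[[-5,1,20,0,85],[0,0,30,0,85],[0,0,30,0,85],[0,0,30,0,85],[0,0,30,0,85],[0,0,25,0,85],[0,0,20,0,85],[0,0,12,0,85],[0,0,6,0,85],[0,0,2,0,85],[0,0,0,0,85],[0,0,0,0,85],[0,0,0,0,85]]'; python3 -c "
from h import *
goal(.5297,.1041,.030,90)
c=cap('scene','s1.png')
u,v=px(c,(.53,.10,.03)); u,v=int(u),int(v); b=c['image'][max(0,v-75):v+75,u-100:u+100,::-1]
cv2.imwrite('pics/s1b.png',cv2.resize(b,None,fx=4,fy=4,interpolation=cv2.INTER_CUBIC))"
```

```text
clock: 3.4
tcp_pos: [0.5326, 0.1048, 0.1878]
eef_rot: [0.001, 1.0, 0.0, 0.001]
contact_force: [0.1, -0.0, 0.7]
grip_width: 0.0845
finger_force: 0.0
head 89.8 roll -0.003 rad (j7 1.45) shift mm [ 3.2 -0.8  3.1] tilt [ 0.002  0.001 -1.   ] gp [0.5329 0.1049 0.0331] w 0.0845 F 0.0 [ 0.1 -0.   0.7] gd 0.1547 t 3.4
```

View pics/s1b.png

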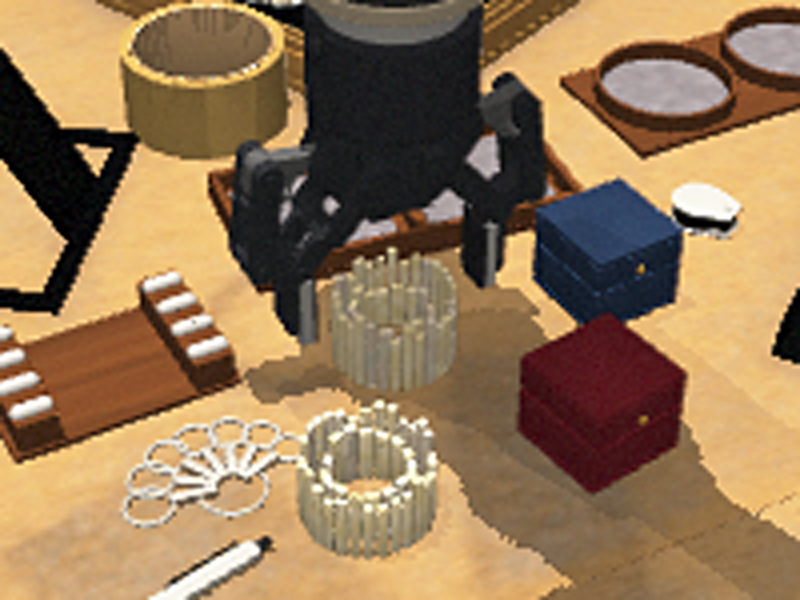

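```bash
python3 -m crank '[[3,0,5,0,85],[0,0,0,0,72],[0,0,0,0,60],[0,0,0,0,55],[0,0,0,0,50],[0,0,0,0,50],[0,0,0,0,50],[0,0,0,0,50],[0,0,0,0,50],[0,0,0,0,50]]' 40; python3 -c "
from h import *
goal(.658,-.2225,.20,90)"
```

```text
clock: 4.28
tcp_pos: [0.5287, 0.1046, 0.1818]
eef_rot: [0.001, 1.0, 0.0, -0.0]
contact_force: [-2.9, 0.7, 6.4]
grip_width: 0.0596
finger_force: 42.2
head 89.8 roll -0.003 rad (j7 1.46) shift mm [-129.3 -327.1 -173. ] tilt [-0.001  0.    -1.   ] gp [0.5286 0.1046 0.0271] w 0.0596 F 42.2 [-2.9  0.7  6.4] gd 0.1547 t 4.2833
```

```bash
python3 -m crank '[[0,0,-15,0,50],[0,0,-30,0,50],[0,0,-35,0,50],[0,0,-35,0,50],[0,0,-30,0,50],[-5,-12,-28,0,50],[-11,-28,0,0,50],[-11,-28,0,0,50],[-11,-28,0,0,50],[-11,-28,0,0,50],[-11,-28,0,0,50],[-11,-28,0,0,50],[-11,-28,0,0,50],[-11,-28,0,0,50],[-11,-28,0,0,50],[-11,-28,0,0,50],[-11,-28,0,0,50],[-3,-7,0,0,50],[0,0,0,0,50],[0,0,0,0,50]]'; python3 -c "
from h import *
goal(.658,-.2225,.10,90)"
```

```text
clock: 5.95
tcp_pos: [0.6568, -0.2227, 0.354]
eef_rot: [0.002, 1.0, 0.0, -0.0]
contact_force: [0.3, 1.0, -1.6]
grip_width: 0.0593
finger_force: 43.3
head 89.8 roll -0.004 rad (j7 1.98) shift mm [-1.4  0.  99.3] tilt [-0.001  0.001 -1.   ] gp [ 0.6567 -0.2226  0.1993] w 0.0593 F 43.3 [ 0.3  1.  -1.6] gd 0.1547 t 5.95
```

```bash
python3 -m crank '[[-1,0,25,0,50],[0,0,30,0,50],[0,0,30,0,50],[0,0,15,0,50],[0,0,0,0,50],[0,0,0,0,50]]'; python3 -c "
from h import *
goal(.658,-.2225,.0325,90)
c=cap('wrist','w2.png')
for p in [(.658,-.2225,.016),(.658,-.132,.016),(.620,-.2225,.016),(.658,-.1845,.016),(.658,-.2605,.016)]: print(px(c,p).round(1))"
```

```text
clock: 6.45
tcp_pos: [0.6579, -0.2209, 0.2542]
eef_rot: [0.0, 1.0, 0.001, -0.001]
contact_force: [-0.0, -0.1, -0.3]
grip_width: 0.0593
finger_force: 43.3
head 89.9 roll -0.001 rad (j7 2.00) shift mm [-0.4 -1.8 67. ] tilt [-0.002  0.001 -1.   ] gp [ 0.6577 -0.2207  0.0995] w 0.0593 F 43.3 [-0.  -0.1 -0.3] gd 0.1547 t 6.45
[255.2 205.5]
[374.3 205.3]
[255.  156.3]
[305.2 205.4]
[205.2 205.5]
```

View pics/w2.png

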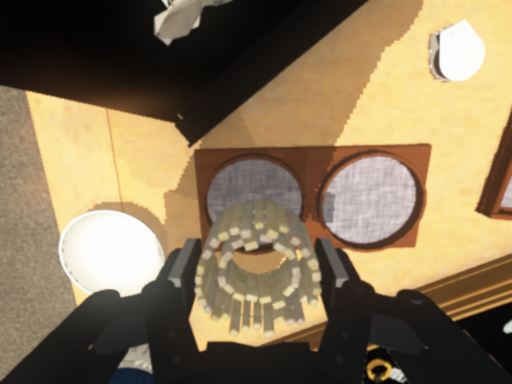

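```bash
python3 -m crank '[[-1,-1.5,20,0,50],[0,0,20,0,50],[0,0,12,0,50],[0,0,7,0,50],[0,0,4,0,50],[0,0,2,0,50],[0,0,1,0,50],[0,0,0,0,50],[0,0,0,0,50]]'; python3 -c "
from h import *
goal(.6585,-.2225,.0325,90)"
```

```text
clock: 7.25
tcp_pos: [0.6593, -0.2244, 0.1893]
eef_rot: [0.001, 1.0, -0.0, 0.001]
contact_force: [0.4, 0.9, -0.6]
grip_width: 0.0597
finger_force: 43.3
head 89.8 roll -0.003 rad (j7 2.02) shift mm [1.  2.  2.1] tilt [ 0.001 -0.    -1.   ] gp [ 0.6595 -0.2245  0.0346] w 0.0597 F 43.3 [ 0.4  0.9 -0.6] gd 0.1547 t 7.25
```

```bash
python3 -m crank '[[1,1.5,1,0,50],[0,0,1,0,50],[0,0,0.5,0,50],[0,0,0,0,50],[0,0,0,0,50]]'; python3 -c "
from h import *
goal(.6585,-.2225,.0325,90)"
```

```text
clock: 7.67
tcp_pos: [0.6582, -0.2226, 0.187]
eef_rot: [0.001, 1.0, 0.0, 0.0]
contact_force: [-2.3, 0.8, 7.1]
grip_width: 0.0598
finger_force: 44.0
head 89.8 roll -0.003 rad (j7 2.02) shift mm [-0.2  0.1 -0.2] tilt [ 0.001  0.    -1.   ] gp [ 0.6583 -0.2226  0.0323] w 0.0598 F 44.0 [-2.3  0.8  7.1] gd 0.1547 t 7.6667
```

```bash
python3 -m crank '[[0,0,0,0,62],[0,0,0,0,66],[0,0,0,0,72],[0,0,0,0,76],[0,0,0,0,76],[0,0,-10,0,76],[0,0,-20,0,80],[0,0,-30,0,85],[0,0,-35,0,85],[0,0,-35,0,85],[0,0,-30,0,85],[0,0,-10,0,85],[0,0,0,0,85]]'; python3 -c "
from h import *
goal(.4438,.159,.20,0)
c=cap('wrist','w3.png')"
```

```text
clock: 8.75
tcp_pos: [0.6587, -0.2234, 0.3606]
eef_rot: [0.002, 1.0, -0.001, 0.003]
contact_force: [0.1, -0.0, -0.0]
grip_width: 0.0849
finger_force: 0.0
head 89.8 roll 1.568 rad (j7 1.98) shift mm [ 382.6 -215.9    3.8] tilt [ 0.006 -0.002 -1.   ] gp [ 0.6597 -0.2236  0.2059] w 0.0849 F 0.0 [ 0.1 -0.  -0. ] gd 0.1547 t 8.75
```

View pics/w3.png

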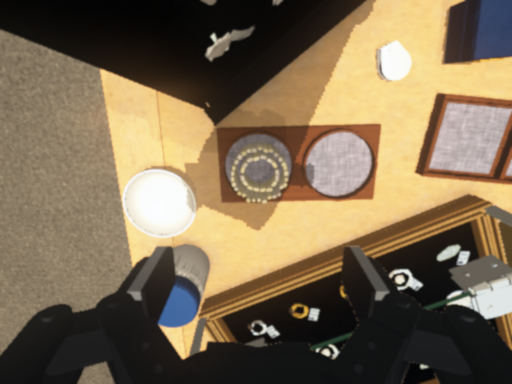

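```bash
python3 -m crank '[[0,0,0,0.12,85],[0,0,0,0.12,85],[0,0,0,0.12,85],[0,0,0,0.12,85],[0,0,0,0.12,85],[0,0,0,0.12,85],[0,0,0,0.12,85],[0,0,0,0.12,85],[0,0,0,0.12,85],[0,0,0,0.12,85],[0,0,0,0.12,85],[0,0,0,0.12,85],[0,0,0,0.12,85],[0,0,0,0,85],[0,0,0,0,85]]'; python3 -c "
from h import *
goal(.4438,.159,.20,0)"
```

```text
clock: 10.05
tcp_pos: [0.6578, -0.2224, 0.3544]
eef_rot: [0.703, 0.711, -0.001, -0.001]
contact_force: [0.2, 0.7, -0.8]
grip_width: 0.0848
finger_force: 0.0
head 0.7 roll 0.011 rad (j7 0.64) shift mm [ 3.814e+02 -2.136e+02  3.000e-01] tilt [-0.003  0.    -1.   ] gp [ 0.6574 -0.2224  0.1997] w 0.0848 F 0.0 [ 0.2  0.7 -0.8] gd 0.1547 t 10.05
```

```bash
python3 -m crank '[[12,-7,0,0.01,85],[27,-15,0,0,85],[27,-15,0,0,85],[27,-15,0,0,85],[27,-15,0,0,85],[27,-15,0,0,85],[27,-15,0,0,85],[27,-15,0,0,85],[27,-15,0,0,85],[27,-15,0,0,85],[27,-15,0,0,85],[27,-15,0,0,85],[27,-15,0,0,85],[27,-15,0,0,85],[18,-11.5,15,0,85],[0,0,20,0,85],[0,0,20,0,85],[0,0,0,0,85],[0,0,0,0,85]]'; python3 -c "
from h import *
goal(.4438,.159,.027,0)
c=cap('wrist','w4.png')
for p in [(.4438,.159,.039),(.4365,.0488,.045),(.5241,-.0084,.045),(.413,.332,.005),(.442,.2065,.005)]: print(px(c,p).round(1))"
```

```text
clock: 11.63
tcp_pos: [0.4448, 0.1582, 0.3006]
eef_rot: [0.707, 0.707, -0.001, -0.0]
contact_force: [-0.2, 0.2, -0.6]
grip_width: 0.0848
finger_force: 0.0
head 0.0 roll 0.000 rad (j7 -0.05) shift mm [  1.3  -0.5 118.9] tilt [-0.002 -0.002 -1.   ] gp [0.4445 0.1579 0.1459] w 0.0848 F 0.0 [-0.2  0.2 -0.6] gd 0.1547 t 11.6333
[257.7 192.9]
[249.8 306.4]
[338.3 353.6]
[216.9 -38.6]
[255.7 129.9]
```

View pics/w4.png

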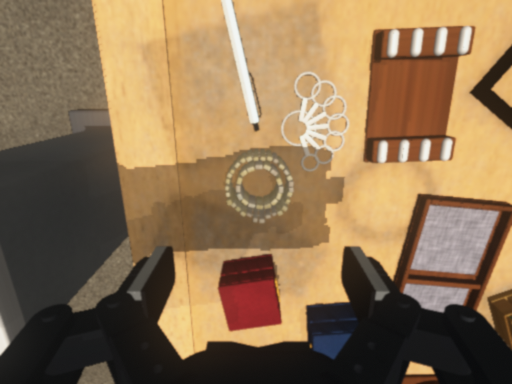

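```bash
python3 -m crank '[[0,0.5,20,0,85],[0,0,28,0,85],[0,0,28,0,85],[0,0,20,0,85],[0,0,12,0,85],[0,0,6,0,85],[0,0,4,0,85],[0,0,0,0,85],[0,0,0,0,85],[0,0,0,0,72],[0,0,0,0,60],[0,0,0,0,55],[0,0,0,0,50],[0,0,0,0,50],[0,0,0,0,50],[0,0,0,0,50],[0,0,0,0,50]]'; python3 -c "
from h import *
goal(.656,-.1335,.20,0)"
```

```text
clock: 13.1
tcp_pos: [0.446, 0.1587, 0.1841]
eef_rot: [0.708, 0.706, 0.001, -0.0]
contact_force: [-2.9, 0.0, 14.0]
grip_width: 0.0591
finger_force: 39.9
head -0.1 roll -0.002 rad (j7 0.15) shift mm [-292.1  210.  -170.8] tilt [ 0.001  0.001 -1.   ] gp [0.4461 0.1589 0.0294] w 0.0591 F 39.9 [-2.9  0.  14. ] gd 0.1547 t 13.1
```

```bash
python3 -m crank '[[0,0,-15,0,50],[0,0,-30,0,50],[0,0,-35,0,50],[0,0,-35,0,50],[0,0,-35,0,50],[-10,7.5,-20,0,50],[-24,17,0,0,50],[-24,17,0,0,50],[-24,17,0,0,50],[-24,17,0,0,50],[-24,17,0,0,50],[-24,17,0,0,50],[-24,17,0,0,50],[-24,17,0,0,50],[-24,17,0,0,50],[-24,17,0,0,50],[-24,17,0,0,50],[-18,15.5,0,0,50],[0,0,0,0,50],[0,0,0,0,50]]'; python3 -c "
from h import *
goal(.656,-.1335,.0345,0)"
```

```text
clock: 14.77
tcp_pos: [0.6551, -0.1353, 0.353]
eef_rot: [0.709, 0.706, -0.0, 0.0]
contact_force: [-1.0, 0.3, -0.5]
grip_width: 0.0587
finger_force: 43.9
head -0.2 roll -0.004 rad (j7 0.52) shift mm [  2.1   1.  163.8] tilt [-0.    -0.001 -1.   ] gp [ 0.655  -0.1354  0.1983] w 0.0587 F 43.9 [-1.   0.3 -0.5] gd 0.1547 t 14.7667
```

```bash
python3 -m crank '[[2,1,25,0,50],[0,0,30,0,50],[0,0,30,0,50],[0,0,30,0,50],[0,0,20,0,50],[0,0,12,0,50],[0,0,7,0,50],[0,0,4,0,50],[0,0,2,0,50],[0,0,0,0,50],[0,0,0,0,50]]'; python3 -c "
from h import *
goal(.656,-.1335,.0345,0)"
```

```text
clock: 15.68
tcp_pos: [0.6565, -0.132, 0.1942]
eef_rot: [0.708, 0.706, 0.001, 0.001]
contact_force: [0.4, 0.8, -0.3]
grip_width: 0.059
finger_force: 43.9
head -0.1 roll -0.002 rad (j7 0.62) shift mm [-1.5 -0.8  5. ] tilt [ 0.002 -0.    -1.   ] gp [ 0.6568 -0.132   0.0395] w 0.0590 F 43.9 [ 0.4  0.8 -0.3] gd 0.1547 t 15.6833
```

```bash
python3 -m crank '[[-1.5,0,2,0,50],[0,0,1,0,50],[0,0,1,0,50],[0,0,1,0,50],[0,0,0,0,50],[0,0,0,0,50]]'; python3 -c "
from h import *
goal(.656,-.1335,.0345,0)"
```

```text
clock: 16.18
tcp_pos: [0.6561, -0.1337, 0.1893]
eef_rot: [0.708, 0.706, 0.0, 0.0]
contact_force: [-3.9, 1.2, 11.1]
grip_width: 0.059
finger_force: 45.0
head -0.1 roll -0.002 rad (j7 0.62) shift mm [ 0.2 -0.3  0.1] tilt [ 0.001  0.    -1.   ] gp [ 0.6563 -0.1337  0.0346] w 0.0590 F 45.0 [-3.9  1.2 11.1] gd 0.1547 t 16.1833
```

```bash
python3 -m crank '[[0,0,0,0,62],[0,0,0,0,66],[0,0,0,0,72],[0,0,0,0,76],[0,0,0,0,76],[0,0,-10,0,76],[0,0,-20,0,80],[0,0,-30,0,85],[0,0,-35,0,85],[0,0,-35,0,85],[0,0,-25,0,85],[0,0,-10,0,85],[0,0,0,0.1,85],[0,0,0,0.12,85],[0,0,0,0.12,85],[0,0,0,0.12,85],[0,0,0,0.12,85]]'; python3 -m crank '[[0,0,0,0.12,85],[0,0,0,0.12,85],[0,0,0,0.12,85],[0,0,0,0.12,85],[0,0,0,0.12,85],[0,0,0,0.12,85],[0,0,0,0.12,85],[0,0,0,0.09,85],[0,0,0,0,85],[0,0,0,0,85]]'; python3 -c "
from h import *
goal(.5241,-.0084,.15,93.5)
c=cap('top','t2.png')"
```

```text
clock: 17.6
tcp_pos: [0.6559, -0.1332, 0.3531]
eef_rot: [0.882, 0.472, -0.0, -0.0]
contact_force: [-0.4, 0.7, 0.9]
grip_width: 0.0848
finger_force: 0.0
clock: 18.43
tcp_pos: [0.656, -0.1332, 0.3528]
eef_rot: [1.0, 0.031, -0.0, 0.0]
contact_force: [0.1, -0.4, -0.3]
grip_width: 0.0853
finger_force: 0.0
head -86.5 roll 0.001 rad (j7 -0.75) shift mm [-123.9 -132.7   48.1] tilt [-0.001 -0.    -1.   ] gp [ 0.6559 -0.1332  0.1981] w 0.0853 F 0.0 [ 0.1 -0.4 -0.3] gd 0.1547 t 18.4333
```

```bash
python3 -m crank '[[-10,-11,0,0,85],[-20,-21,0,0,85],[-20,-21,0,0,85],[-20,-21,0,0,85],[-20,-21,0,0,85],[-20,-21,10,0,85],[-14,-17,20,0,85],[0,0,18,0,85],[0,0,0,0,85],[0,0,0,0,85]]'; python3 -c "
from h import *
goal(.5241,-.0084,.03,93.5)
c=cap('wrist','w5.png')
b=c['image'][:,:,::-1].copy()
def box(x,y,z,h,a=.026,bb=.026,col=(0,255,0)):
    q=[px(c,(x+np.cos(h)*i-np.sin(h)*j,y+np.sin(h)*i+np.cos(h)*j,z)) for i,j in((a,bb),(a,-bb),(-a,-bb),(-a,bb))]
    cv2.polylines(b,[np.round(np.array(q)).astype(int)],True,col,1)
box(.5241,-.0084,.045,np.radians(3.5)); box(.4365,.0488,.045,np.radians(10.2))
box(.632,.0524,.016,np.radians(-5),.044,.09)
cv2.imwrite('pics/w5b.png',b)"
```

```text
clock: 19.32
tcp_pos: [0.5245, -0.0079, 0.3052]
eef_rot: [1.0, 0.03, -0.0, -0.0]
contact_force: [0.5, 0.2, 0.5]
grip_width: 0.0854
finger_force: 0.0
head -86.5 roll -0.001 rad (j7 -0.82) shift mm [ -0.2   0.5 120.5] tilt [-0.001  0.    -1.   ] gp [ 0.5244 -0.0079  0.1505] w 0.0854 F 0.0 [0.5 0.2 0.5] gd 0.1547 t 19.3167
```

View pics/w5b.png

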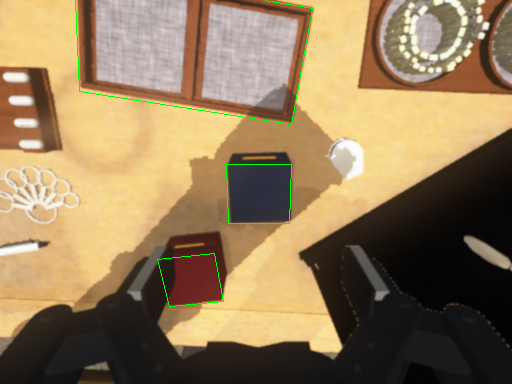

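```bash
python3 -m crank '[[0,0.5,20,0,85],[0,0,28,0,85],[0,0,28,0,85],[0,0,20,0,85],[0,0,12,0,85],[0,0,6,0,85],[0,0,4,0,85],[0,0,0,0,85],[0,0,0,0,85],[0,0,0,0,72],[0,0,0,0,60],[0,0,0,0,50],[0,0,0,0,44],[0,0,0,0,44],[0,0,0,0,44],[0,0,0,0,44],[0,0,0,0,44],[0,0,0,0,44]]' 40; python3 -c "
from h import *
goal(.628,.0075,.14,85)"
```

```text
clock: 20.87
tcp_pos: [0.5248, -0.0084, 0.1878]
eef_rot: [1.0, 0.029, 0.001, -0.0]
contact_force: [-1.1, 0.3, 8.0]
grip_width: 0.0513
finger_force: 41.3
head -86.6 roll 0.146 rad (j7 -0.66) shift mm [ 101.4  -24.8 -106.7] tilt [ 0.001  0.    -1.   ] gp [ 0.5249 -0.0083  0.0331] w 0.0513 F 41.3 [-1.1  0.3  8. ] gd 0.1547 t 20.8667
```

```bash
python3 -m crank '[[0,0,-15,0,44],[0,0,-25,0.04,44],[0,0,-30,0.06,44],[0,0,-25,0.046,44],[0,0,-12,0,44],[10,-2.5,0,0,44],[23,-5.5,0,0,44],[23,-5.5,0,0,44],[23,-5.5,0,0,44],[15,-4,0,0,44],[7,-2,0,0,44],[0,0,0,0,44],[0,0,0,0,44]]'; python3 -c "
from h import *
goal(.628,.0075,.0385,85)
c=cap('wrist','w6.png')
b=c['image'][:,:,::-1].copy()
def box(x,y,z,h,a=.026,bb=.026,col=(0,255,0)):
    q=[px(c,(x+np.cos(h)*i-np.sin(h)*j,y+np.sin(h)*i+np.cos(h)*j,z)) for i,j in((a,bb),(a,-bb),(-a,-bb),(-a,bb))]
    cv2.polylines(b,[np.round(np.array(q)).astype(int)],True,col,1)
box(.632,.0524,.016,np.radians(-5),.044,.09);box(.628,.0075,.016,np.radians(-5),.039,.041)
cv2.imwrite('pics/w6b.png',b)"
```

```text
clock: 21.95
tcp_pos: [0.6268, 0.0075, 0.2931]
eef_rot: [0.999, -0.044, -0.001, 0.0]
contact_force: [-0.1, -1.4, -1.5]
grip_width: 0.0511
finger_force: 42.6
head -95.0 roll 0.000 rad (j7 -1.01) shift mm [ 1.5 -0.2 99.9] tilt [-0.002 -0.    -1.   ] gp [0.6266 0.0075 0.1384] w 0.0511 F 42.6 [-0.1 -1.4 -1.5] gd 0.1547 t 21.95
```

View pics/w6b.png

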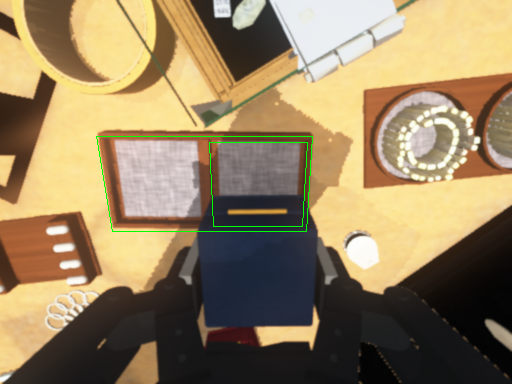

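```bash
python3 -m crank '[[3.5,0,15,0,44],[0,0,25,0,44],[0,0,25,0,44],[0,0,15,0,44],[0,0,8,0,44],[0,0,5,0,44],[0,0,2,0,44],[0,0,0,0,44],[0,0,0,0,44]]'; python3 -c "
from h import *
goal(.63,.0075,.0385,85)"
```

```text
clock: 22.75
tcp_pos: [0.6312, 0.0072, 0.2]
eef_rot: [0.999, -0.044, 0.001, 0.0]
contact_force: [0.3, 0.0, -0.5]
grip_width: 0.0515
finger_force: 42.5
head -95.0 roll -0.000 rad (j7 -0.93) shift mm [-1.5 -0.2  6.8] tilt [ 0.001 -0.    -1.   ] gp [0.6314 0.0072 0.0453] w 0.0515 F 42.5 [ 0.3  0.  -0.5] gd 0.1547 t 22.75
```

```bash
python3 -m crank '[[-1.2,0,2,0,44],[0,0,2,0,44],[0,0,1.5,0,44],[0,0,1,0,44],[0,0,0.5,0,44],[0,0,0,0,44],[0,0,0,0,44]]'; python3 -c "
from h import *
goal(.63,.0075,.0385,85)"
```

```text
clock: 23.33
tcp_pos: [0.6296, 0.0075, 0.193]
eef_rot: [0.999, -0.044, 0.0, -0.0]
contact_force: [-3.4, 0.9, 9.4]
grip_width: 0.0516
finger_force: 43.6
head -95.0 roll -0.000 rad (j7 -0.93) shift mm [ 0.4  0.1 -0.2] tilt [ 0.     0.001 -1.   ] gp [0.6297 0.0076 0.0383] w 0.0516 F 43.6 [-3.4  0.9  9.4] gd 0.1547 t 23.3333
```

```bash
python3 -m crank '[[0,0,0,0,54],[0,0,0,0,58],[0,0,0,0,64],[0,0,0,0,68],[0,0,0,0,68],[0,0,-10,0,68],[0,0,-20,0,72],[0,0,-30,-0.09,85],[0,0,-30,-0.09,85],[0,0,-12,-0.085,85],[0,0,0,0,85],[0,0,0,0,85]]'; python3 -c "
from h import *
goal(.4365,.0488,.10,100.2)"
```

```text
clock: 24.33
tcp_pos: [0.6297, 0.0074, 0.2952]
eef_rot: [0.996, 0.088, 0.001, -0.0]
contact_force: [-0.5, 0.1, -0.7]
grip_width: 0.0847
finger_force: 0.0
head -79.9 roll -0.002 rad (j7 -0.80) shift mm [-183.2  -74.8   40.2] tilt [ 0.002  0.001 -1.   ] gp [0.63   0.0075 0.1405] w 0.0847 F 0.0 [-0.5  0.1 -0.7] gd 0.1547 t 24.3333
```

```bash
python3 -m crank '[[-11,-5,0,0,85],[-23,-9,0,0,85],[-23,-9,0,0,85],[-23,-9,0,0,85],[-23,-9,0,0,85],[-23,-9,0,0,85],[-23,-9,0,0,85],[-23,-9,0,0,85],[-11,-7,0,0,85],[0,0,15,0,85],[0,0,25,0,85],[0,0,0,0,85],[0,0,0,0,85]]'; python3 -c "
from h import *
goal(.4365,.0488,.03,100.2)"
```

```text
clock: 25.42
tcp_pos: [0.4355, 0.0488, 0.2534]
eef_rot: [0.996, 0.088, -0.002, 0.0]
contact_force: [-0.0, -0.5, -0.0]
grip_width: 0.0849
finger_force: 0.0
head -79.9 roll -0.003 rad (j7 -0.76) shift mm [ 1.7  0.1 68.7] tilt [-0.003 -0.001 -1.   ] gp [0.435  0.0486 0.0987] w 0.0849 F 0.0 [-0.  -0.5 -0. ] gd 0.1547 t 25.4167
```

```bash
python3 -m crank '[[1,0,20,0,85],[0,0,20,0,85],[0,0,14,0,85],[0,0,8,0,85],[0,0,4,0,85],[0,0,0,0,85],[0,0,0,0,85],[0,0,0,0,72],[0,0,0,0,60],[0,0,0,0,50],[0,0,0,0,44],[0,0,0,0,44],[0,0,0,0,44],[0,0,0,0,44],[0,0,0,0,44],[0,0,0,0,44]]' 40; python3 -c "
from h import *
goal(.638,.0973,.14,85)"
```

```text
clock: 26.75
tcp_pos: [0.4374, 0.0492, 0.1887]
eef_rot: [0.996, 0.089, 0.0, -0.0]
contact_force: [-1.1, -0.6, 8.6]
grip_width: 0.051
finger_force: 40.7
head -79.8 roll 0.265 rad (j7 -0.62) shift mm [ 195.6  -65.4 -105.8] tilt [ 0.001  0.001 -1.   ] gp [0.4375 0.0493 0.034 ] w 0.0510 F 40.7 [-1.1 -0.6  8.6] gd 0.1547 t 26.75
```

```bash
python3 -m crank '[[0,0,-15,0,44],[0,0,-25,0.09,44],[0,0,-30,0.09,44],[0,0,-25,0.085,44],[0,0,-11,0,44],[10,-3,0,0,44],[24,-8,0,0,44],[24,-8,0,0,44],[24,-8,0,0,44],[24,-8,0,0,44],[24,-8,0,0,44],[24,-8,0,0,44],[24,-8,0,0,44],[12,-4,0,0,44],[5.5,-2.5,0,0,44],[0,0,0,0,44],[0,0,0,0,44]]'; python3 -c "
from h import *
goal(.638,.0973,.0392,85)
c=cap('wrist','w7.png')
b=c['image'][:,:,::-1].copy()
def box(x,y,z,h,a=.026,bb=.026,col=(0,255,0)):
    q=[px(c,(x+np.cos(h)*i-np.sin(h)*j,y+np.sin(h)*i+np.cos(h)*j,z)) for i,j in((a,bb),(a,-bb),(-a,-bb),(-a,bb))]
    cv2.polylines(b,[np.round(np.array(q)).astype(int)],True,col,1)
box(.634,.0524,.016,np.radians(-5),.044,.09);box(.638,.0973,.016,np.radians(-5),.039,.041)
cv2.imwrite('pics/w7b.png',b)"
```

```text
clock: 28.17
tcp_pos: [0.6372, 0.097, 0.2933]
eef_rot: [0.999, -0.044, -0.001, 0.0]
contact_force: [-0.1, -0.2, -1.3]
grip_width: 0.0517
finger_force: 42.8
head -95.0 roll -0.000 rad (j7 -1.19) shift mm [ 1.1 -0.4 99.4] tilt [-0.001 -0.    -1.   ] gp [0.637  0.097  0.1386] w 0.0517 F 42.8 [-0.1 -0.2 -1.3] gd 0.1547 t 28.1667
```

View pics/w7b.png

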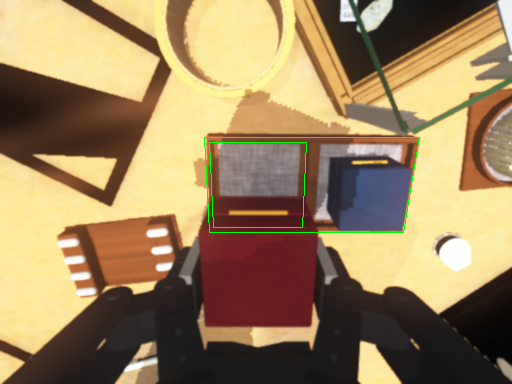

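```bash
python3 -m crank '[[1,0,15,0,44],[0,0,25,0,44],[0,0,25,0,44],[0,0,15,0,44],[0,0,8,0,44],[0,0,4,0,44],[0,0,2,0,44],[0,0,1,0,44],[0,0,0,0,44],[0,0,0,0,44]]'; python3 -c "
from h import *
goal(.638,.0965,.0392,85)"
```

```text
clock: 29.05
tcp_pos: [0.639, 0.0972, 0.1999]
eef_rot: [0.999, -0.044, 0.001, -0.0]
contact_force: [0.5, 0.6, -0.3]
grip_width: 0.0515
finger_force: 42.8
head -95.0 roll 0.000 rad (j7 -1.11) shift mm [-1.2  0.9  6. ] tilt [ 0.001  0.    -1.   ] gp [0.6392 0.0973 0.0452] w 0.0515 F 42.8 [ 0.5  0.6 -0.3] gd 0.1547 t 29.05
```

```bash
python3 -m crank '[[-1,0.8,2,0,44],[0,0,2,0,44],[0,0,1,0,44],[0,0,0.7,0,44],[0,0,0.3,0,44],[0,0,0,0,44],[0,0,0,0,44]]'; python3 -c "
from h import *
goal(.638,.0965,.0392,85)"
```

```text
clock: 29.63
tcp_pos: [0.6375, 0.0965, 0.1938]
eef_rot: [0.999, -0.044, -0.0, -0.0]
contact_force: [-4.5, 0.2, 7.9]
grip_width: 0.0514
finger_force: 44.0
head -95.0 roll -0.000 rad (j7 -1.10) shift mm [ 0.5  0.1 -0.1] tilt [-0.     0.001 -1.   ] gp [0.6375 0.0966 0.0391] w 0.0514 F 44.0 [-4.5  0.2  7.9] gd 0.1547 t 29.6333
```

```bash
python3 -m crank '[[0,0,0,0,54],[0,0,0,0,58],[0,0,0,0,63],[0,0,0,0,64],[0,0,0,0,64],[0,0,-10,0,64],[0,0,-20,0,64],[0,0,-30,0,64],[0,0,-35,0,64],[0,0,-35,0,64],[0,0,-20,0,64],[0,0,-10,0,60]]'; python3 -m crank '[[0,0,0,-0.118,60],[0,0,0,-0.118,60],[0,0,0,-0.118,60],[0,0,0,-0.118,60],[0,0,0,-0.118,60],[0,0,0,-0.118,60],[0,0,0,-0.118,60],[0,0,0,-0.118,60],[0,0,0,-0.118,60],[0,0,0,-0.118,60],[0,0,0,-0.118,60],[0,0,0,-0.118,60],[0,0,0,-0.118,60],[0,0,0,-0.118,60],[0,0,0,-0.118,60],[0,0,0,-0.118,60],[0,0,0,0,60],[0,0,0,0,60]]'; python3 -c "
from h import *
goal(.4257,.25,.20,13)
c=load('top0.png'); f=1/1.5625
for u,v in [(195,300),(40,475),(115,390),(318,78),(190,258)]: print(u,v,[pt(c,u*f,v*f,z).round(3)[:2] for z in (0,.3)])"
```

```text
clock: 30.63
tcp_pos: [0.6381, 0.0958, 0.3572]
eef_rot: [0.999, -0.044, 0.002, -0.0]
contact_force: [0.2, -0.8, -0.3]
grip_width: 0.0603
finger_force: 0.0
clock: 32.13
tcp_pos: [0.6374, 0.0964, 0.3528]
eef_rot: [0.623, 0.782, -0.0, -0.0]
contact_force: [-0.4, 0.1, -0.1]
grip_width: 0.0602
finger_force: 0.0
head 13.0 roll -0.001 rad (j7 0.34) shift mm [ 197.2 -171.7   -1.7] tilt [-0.001  0.    -1.   ] gp [0.6373 0.0964 0.1981] w 0.0602 F 0.0 [-0.4  0.1 -0.1] gd 0.1547 t 32.1333
195 300 [array([0.587, 0.413]), array([0.527, 0.319])]
40 475 [array([0.309, 0.655]), array([0.32, 0.5 ])]
115 390 [array([0.441, 0.54 ]), array([0.418, 0.414])]
318 78 [array([0.975, 0.208]), array([0.817, 0.166])]
190 258 [array([0.658, 0.424]), array([0.581, 0.327])]
```

```bash
python3 -m crank '[[8,-7,0,0,60],[21,-18,0,0,60],[21,-18,0,0,60],[21,-18,0,0,60],[21,-18,0,0,60],[21,-18,0,0,60],[21,-18,0,0,60],[21,-18,0,0,60],[21,-18,0,0,60],[14,-13,0,0,60],[7,-8,0,0,60],[0,0,0,0,60],[0,0,0,0,60]]'; python3 -c "
from h import *
goal(.4257,.277,.10,13)
c=cap('wrist','w8.png')
for p in [(.442,.2064,.005),(.4257,.277,.005),(.4094,.3476,.005)]: print(px(c,p).round(1))
cv2.imwrite('pics/w8b.png',cv2.resize(c['image'][:,:,::-1],(768,576),interpolation=cv2.INTER_CUBIC))"
```

```text
clock: 33.22
tcp_pos: [0.4251, 0.2492, 0.3532]
eef_rot: [0.621, 0.783, 0.0, 0.0]
contact_force: [0.2, 0.4, 0.2]
grip_width: 0.0599
finger_force: 0.0
head 13.2 roll 0.003 rad (j7 -0.13) shift mm [26.9  6.7 98.5] tilt [ 0.  0. -1.] gp [0.4252 0.2492 0.1985] w 0.0599 F 0.0 [0.2 0.4 0.2] gd 0.1547 t 33.2167
[263.8 206.3]
[264.4 144.2]
[265.1  72.4]
```

View pics/w8b.png

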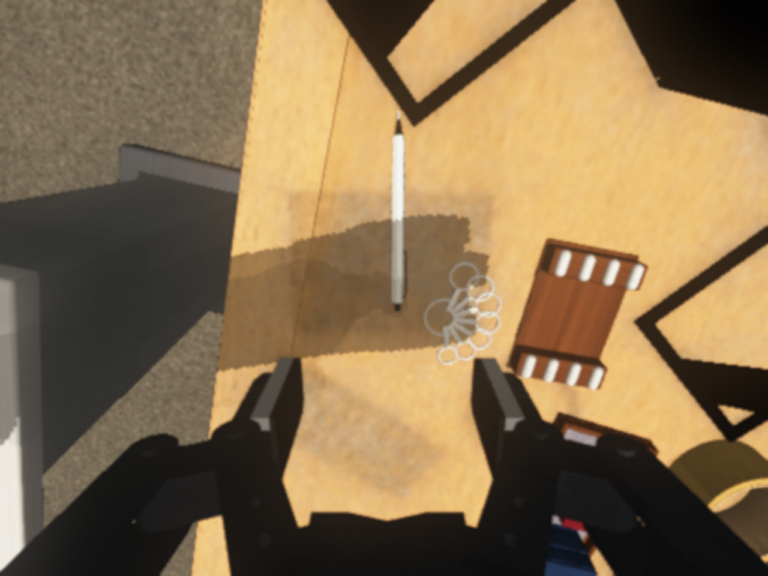

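```bash
python3 -c "
from h import *
c=load('w8.png')
a,b=[pt(c,(u+.5)/1.5-.5,(v+.5)/1.5-.5,.005) for u,v in [(397,309),(399,113)]]
print(a,b,np.linalg.norm(a-b),(a+b)/2,np.degrees(np.arctan2(b[1]-a[1],b[0]-a[0])))
F=np.array([pt(c,u/1.5-.17,v/1.5-.17,.023) for u,v in [(563,263),(588,266),(612,270),(637,276)]])
N=np.array([pt(c,u/1.5-.17,v/1.5-.17,.023) for u,v in [(528,367),(552,371),(575,375),(597,379)]])
d=F.mean(0)-N.mean(0)
print(F.round(4),N.round(4),(F.mean(0)+N.mean(0))/2,np.linalg.norm(d),np.degrees(np.arctan2(d[1],d[0])))
m=(a+b)/2; goal(m[0],m[1],.06,np.degrees(np.arctan2(b[1]-a[1],b[0]-a[0]))-90)"
```

```text
[0.44267444 0.2071929  0.005     ] [0.41071878 0.34523455 0.005     ] 0.14169212904817874 [0.42669661 0.27621373 0.005     ] 103.03397973203897
[[0.5465 0.2747 0.023 ]
 [0.5645 0.2766 0.023 ]
 [0.5822 0.2777 0.023 ]
 [0.6013 0.2776 0.023 ]] [[0.5494 0.1905 0.023 ]
 [0.5685 0.1914 0.023 ]
 [0.587  0.1921 0.023 ]
 [0.6048 0.1927 0.023 ]] [0.57552505 0.23416441 0.023     ] 0.08507420771409217 92.60262619615966
head 13.1 roll 0.001 rad (j7 -0.12) shift mm [ 26.6   6.9 138.5] tilt [ 0.001  0.    -1.   ] gp [0.4259 0.2487 0.1985] w 0.0598 F 0.0 [-0.2  1.3 -0.2] gd 0.1547 t 33.2667
```

```bash
python3 -m crank '[[10,3,15,0,40],[10,3,28,0,40],[6.6,1,28,0,40],[0,0,28,0,40],[0,0,28,0,36],[0,0,20,0,36],[0,0,12,0,36],[0,0,6,0,36],[0,0,2,0,36],[0,0,0,0,36],[0,0,0,0,36]]' 30; python3 -c "
from h import *
goal(.4267,.2762,.0215,13)"
```

```text
clock: 34.18
tcp_pos: [0.4267, 0.2765, 0.1867]
eef_rot: [0.622, 0.783, 0.001, 0.0]
contact_force: [-0.2, -0.1, 0.7]
grip_width: 0.0361
finger_force: 0.0
head 13.1 roll 0.002 rad (j7 0.05) shift mm [-0.4 -0.3 10.5] tilt [ 0.001  0.001 -1.   ] gp [0.4269 0.2766 0.032 ] w 0.0361 F 0.0 [-0.2 -0.1  0.7] gd 0.1547 t 34.1833
```

```bash
python3 -m crank '[[-0.4,-0.3,4,0,36],[0,0,4,0,36],[0,0,2,0,36],[0,0,0.5,0,36],[0,0,0,0,30],[0,0,0,0,24],[0,0,0,0,18],[0,0,0,0,14],[0,0,0,0,14]]' 30; python3 -c "
from h import *
goal(.4267,.2762,.0215,13)
c=cap('scene','s3.png')
u,v=px(c,(.4267,.2762,.03)); u,v=int(u),int(v); b=c['image'][max(0,v-70):v+60,max(0,u-85):u+85,::-1]
cv2.imwrite('pics/s3b.png',cv2.resize(b,None,fx=4,fy=4,interpolation=cv2.INTER_CUBIC))"
```

```text
clock: 34.93
tcp_pos: [0.4258, 0.2763, 0.1756]
eef_rot: [0.621, 0.784, 0.0, 0.0]
contact_force: [-1.2, 0.4, 0.1]
grip_width: 0.0141
finger_force: 0.0
head 13.2 roll 0.003 rad (j7 0.07) shift mm [-0.3  0.8 -0.6] tilt [ 0.  0. -1.] gp [0.4258 0.2763 0.0209] w 0.0141 F 0.0 [-1.2  0.4  0.1] gd 0.1547 t 34.9333
```

View pics/s3b.png

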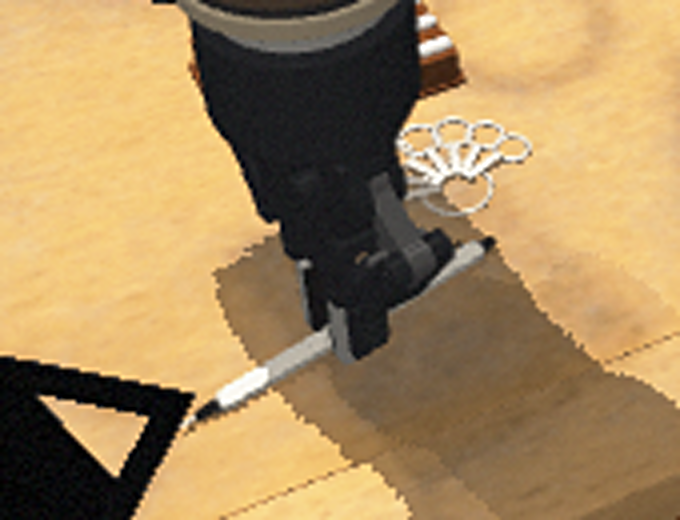

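The fingers straddle the pen near its middle, at about (330,335) in the crop. I'm closing on it.

```bash
python3 -m crank '[[0,0,0,0,10],[0,0,0,0,5],[0,0,0,0,3],[0,0,0,0,3],[0,0,0,0,3],[0,0,0,0,3],[0,0,-4,0,3],[0,0,-12,0,3],[0,0,-20,0,3],[0,0,-28,0,3],[0,0,-28,0,3],[0,0,-10,0,3],[0,0,0,0.1,3],[0,0,0,0.083,3],[0,0,0,0,3],[0,0,0,0,3]]' 35; python3 -c "
from h import *
goal(.5755,.2335,.12,2)"
```

```text
clock: 36.32
tcp_pos: [0.4255, 0.2763, 0.2772]
eef_rot: [0.689, 0.724, -0.0, 0.0]
contact_force: [-0.7, 0.4, -0.0]
grip_width: 0.0082
finger_force: 34.2
head 2.9 roll 0.015 rad (j7 -0.20) shift mm [-47.9 148.5   2.5] tilt [-0.    -0.001 -1.   ] gp [0.4254 0.2762 0.1225] w 0.0082 F 34.2 [-0.7  0.4 -0. ] gd 0.1547 t 36.3167
```

```bash
python3 -m crank '[[-4,10,0,0.015,3],[-8,24,0,0,3],[-8,24,0,0,3],[-8,24,0,0,3],[-8,24,0,0,3],[-8,24,0,0,3],[-4,13,0,0,3],[0,5.5,10,0,3],[0,0,15,0,3],[0,0,10,0,3],[0,0,0,0,3],[0,0,0,0,3]]'; python3 -c "
from h import *
goal(.5755,.2335,.0415,2)
c=cap('wrist','w9.png')
cv2.imwrite('pics/w9b.png',cv2.resize(c['image'][:,:,::-1],(768,576),interpolation=cv2.INTER_CUBIC))"
```

```text
clock: 37.32
tcp_pos: [0.5751, 0.2333, 0.2415]
eef_rot: [0.695, 0.719, -0.001, -0.001]
contact_force: [-0.8, -1.2, 0.7]
grip_width: 0.0081
finger_force: 34.2
head 1.9 roll -0.002 rad (j7 0.01) shift mm [ 0.4  0.9 45.3] tilt [-0.002 -0.001 -1.   ] gp [0.5747 0.2331 0.0868] w 0.0081 F 34.2 [-0.8 -1.2  0.7] gd 0.1547 t 37.3167
```

View pics/w9b.png

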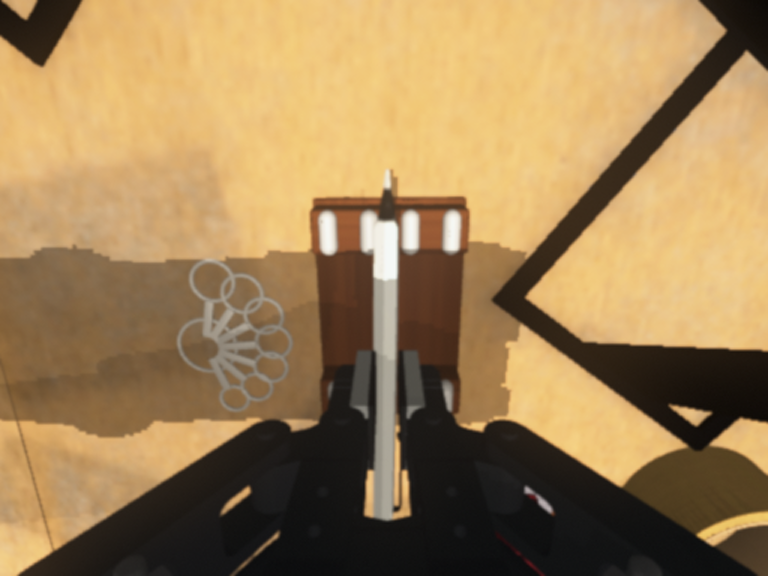

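```bash
python3 -c "
from h import *
c=load('w9.png')
for u,v,z in [(328,232,.023),(411,232,.023),(453,232,.023),(335,393,.023),(447,393,.023),(388,172,.05),(385,515,.05),(385,350,.05)]: print(u,v,pt(c,u/1.5-.17,v/1.5-.17,z).round(4))
goal(.5755,.2335,.0415,2)"
```

```text
328 232 [0.5472 0.275  0.023 ]
411 232 [0.5831 0.2762 0.023 ]
453 232 [0.6013 0.2768 0.023 ]
335 393 [0.5499 0.1948 0.023 ]
447 393 [0.6048 0.1967 0.023 ]
388 172 [0.5723 0.3031 0.05  ]
385 515 [0.5761 0.1472 0.05  ]
385 350 [0.5734 0.2329 0.05  ]
head 1.9 roll -0.002 rad (j7 0.01) shift mm [ 0.2  0.2 46.2] tilt [-0.001 -0.    -1.   ] gp [0.5753 0.2333 0.0877] w 0.0077 F 34.2 [-0.1 -0.2 -0. ] gd 0.1547 t 37.3667
```

```bash
python3 -m crank '[[0,0.3,10,0,3],[0,0,12,0,3],[0,0,10,0,3],[0,0,6,0,3],[0,0,3,0,3],[0,0,0,0,3],[0,0,0,0,3],[0,0,0,0,3]]'; python3 -c "
from h import *
goal(.5756,.2335,.0415,2)"
```

```text
clock: 38.03
tcp_pos: [0.5764, 0.2331, 0.2019]
eef_rot: [0.696, 0.718, 0.0, 0.0]
contact_force: [-0.5, 0.1, -0.4]
grip_width: 0.0079
finger_force: 34.2
head 1.8 roll -0.003 rad (j7 0.04) shift mm [ 0.4 -0.8  5.7] tilt [ 0.001  0.    -1.   ] gp [0.5765 0.2332 0.0472] w 0.0079 F 34.2 [-0.5  0.1 -0.4] gd 0.1547 t 38.0333
```

```bash
python3 -m crank '[[0,-0.6,2,-0.003,3],[0,0,1.5,0,3],[0,0,1,0,3],[0,0,1,0,3],[0,0,0.5,0,3],[0,0,0,0,3],[0,0,0,0,3]]'; python3 -c "
from h import *
goal(.5757,.2335,.0409,2)
c=cap('scene','s4.png')
u,v=px(c,(.5757,.2335,.03)); u,v=int(u),int(v); b=c['image'][max(0,v-65):v+65,max(0,u-85):u+85,::-1]
cv2.imwrite('pics/s4b.png',cv2.resize(b,None,fx=4,fy=4,interpolation=cv2.INTER_CUBIC))"
```

```text
clock: 38.62
tcp_pos: [0.5755, 0.2331, 0.1958]
eef_rot: [0.695, 0.719, 0.0, -0.0]
contact_force: [-1.6, -0.3, 3.8]
grip_width: 0.0076
finger_force: 34.7
head 2.0 roll -0.000 rad (j7 0.04) shift mm [0.3 0.2 0.2] tilt [-0.  0. -1.] gp [0.5755 0.2332 0.0411] w 0.0076 F 34.7 [-1.6 -0.3  3.8] gd 0.1547 t 38.6167
```

View pics/s4b.png

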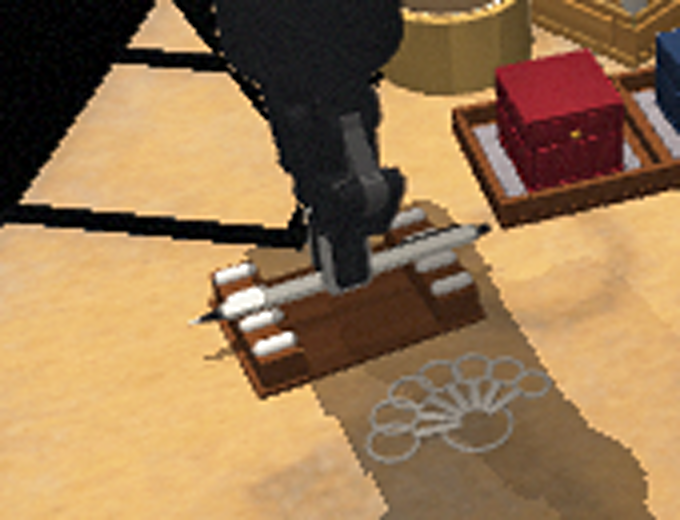

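```bash
python3 -m crank '[[0,0,0,0,9],[0,0,0,0,11],[0,0,0,0,14],[0,0,0,0,18],[0,0,0,0,24],[0,0,0,0,30],[0,0,0,0,30],[0,0,-5,0,30],[0,0,-12,0,30],[0,0,-25,0,30],[0,0,-35,0,30],[0,0,-35,0,30],[0,0,-35,0,30],[0,0,-30,0,30],[20,0,0,0,30],[30,0,0,0,30],[30,0,0,0,30],[0,0,0,0,30],[0,0,0,0,30]]'; python3 -c "
from h import *
goal(.5757,.2335,.2,2)
c=cap('wrist','w10.png')
t=cap('top','t10.png'); s=cap('scene','s10.png')
A=cv2.resize(t['image'][125:255,160:410,::-1],(800,416),interpolation=cv2.INTER_CUBIC)
cv2.imwrite('pics/f1.png',A)
cv2.imwrite('pics/f2.png',cv2.resize(s['image'][130:275,120:370,::-1],(800,464),interpolation=cv2.INTER_CUBIC))"
```

```text
clock: 40.25
tcp_pos: [0.572, 0.3153, 0.3732]
eef_rot: [0.693, 0.721, 0.0, -0.0]
contact_force: [-0.1, -0.6, -0.3]
grip_width: 0.03
finger_force: 0.0
head 2.2 roll 0.004 rad (j7 -0.20) shift mm [-82.    0.8  18.4] tilt [ 0.     0.001 -1.   ] gp [0.572  0.3154 0.2185] w 0.0300 F 0.0 [-0.1 -0.6 -0.3] gd 0.1547 t 40.25
```

View pics/f2.png

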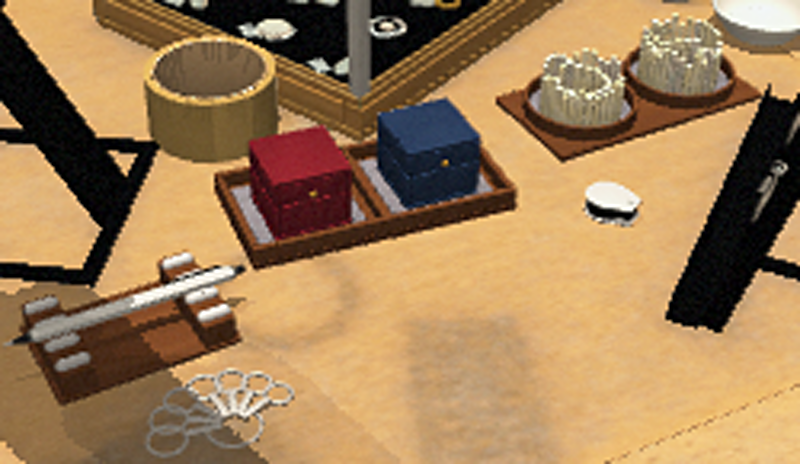

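```bash
python3 -c "
from h import *
c=load('s10.png')
for u,v in [(13,342),(243,268)]: print(pt(c,120+(u+.5)/3.2-.5,130+(v+.5)/3.2-.5,.0245))
w=load('w10.png')
for p in [(.5757,.2335,.02),(.6375,.0966,.05),(.5757,.306,.02)]: print(px(w,p))
"
```

```text
[0.57400121 0.29981017 0.0245    ]
[0.57722607 0.1614887  0.0245    ]
[258.49869981 232.66303564]
[302.85611238 342.03079102]
[261.01315555 175.38825242]
```

View pics/f1.png

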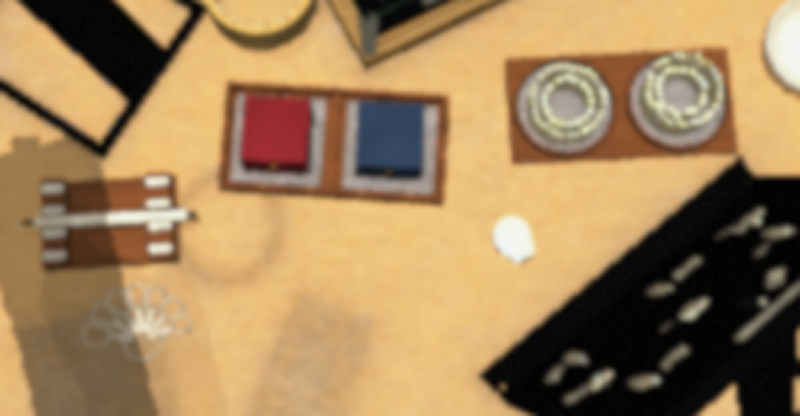

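```bash
python3 -c "
from h import *
c=load('t10.png')
for n,u,v,z in [('red',277,130,.05),('blue',391,135,.05),('brL',568,100,.043),('brR',681,94,.043)]: print(n,pt(c,160+u/3.2,125+v/3.2,z).round(4))
print(r.job_done())"
```

```text
red [0.6347 0.0945 0.05  ]
blue [0.6281 0.0063 0.05  ]
brL [ 0.6536 -0.1322  0.043 ]
brR [ 0.6557 -0.2198  0.043 ]
the job is handed in; nothing more can be done
None
```

The job is handed in. In the final pictures both bracelets are in their recesses, both boxes sit square in their bays, and the pen lies about centred in the middle groove of the rest; the judge's result was not shown to me.

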